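# Slide the tin between the gourds and light it

## Robot

A 6-joint arm with a two-finger parallel gripper is mounted at the origin on the work surface. World frame = base frame: x ahead of the robot, y to its left, z up, the work surface at z = 0. Lengths are in m, angles in rad, forces in N, time in s.
With the tool pointing down it reaches from about 0.375 to 0.9 m from the base axis. Payload 3.1 kg.
Tool frame: the origin (TCP) lies midway between the tips of the shut fingers; the grasp point (between the pads) lies 19 mm behind it (robot.grip_depth is the distance from the TCP to the grasp point, in m); z points along the fingers, y is the direction in which the jaws open and shut (so a half turn about z gives the same grasp; the last joint's range is limited). The gripper opens to 87 mm and grips with 3 to 60 N. Pads are 19 mm wide; open, the fingers measure 117 mm over their backs; the gripper's body (75 mm by 190 mm) begins 51 mm behind the grasp point.
Start: joints at [1.145, 0.527, 1.433, -0, 1.181, -0.178], TCP at [0.153, 0.606, 0.223] pointing down, gripper open.
Joint ranges: [-3.08, 3.08], [-0.75, 2.2], [0.22, 2.44], [-1.43, 4.57], [0, 2.65], [-2.85, 2.85]. Speed limits (rad/s): [2.79, 2.79, 3.14, 3.14, 3.14, 3.14].

## Interface

Orientations are given as a unit quaternion [x, y, z, w].
In Python, from rig import robot gives the robot as it stands.
- The arm moves only by the tool carry_out, never from a script. Its arguments are lists of equal length, an entry for each row: "dr": the turn, a rotation vector about the world's x, y, z in rad, a list of three; "translation": the shift along the world's x, y, z in cm, a list of three; "grip": the opening, from 0 (shut) to 1 (fully open). A call has 1 to 20 rows; each row is the pose to reach, as a shift and turn from the pose commanded when the call began; what a row does not reach only later rows make up. A row lasts 1/12 s, in which the tool goes at most 41.7 mm and 7.16 degrees, less where a joint would pass 70% of its speed; a pose out of reach is approached as far as the arm can. A call with a gripper value outside its range is refused whole. The fingers move at their own pace and stop on an object; "newtons" is the grip in N (left out, the last holds). Time passes only in rows, so rows that repeat a pose let the fingers close. It gives the time, the measured TCP pose, the force and the opening at its end, in the units of the state.
- robot.get_obs(): the state, without advancing time (a new reading comes with each control period).
- robot.camera(name): name is "scene" or "top"; returns a dict with "color" (384x512x3 uint8, blue, green, red), "camera_matrix" (3x3 intrinsics, pixels), "T" (4x4, takes a point from camera to world coordinates). Camera axes: x right, y down, z forward; pixel columns grow to the right and rows downward; lengths in m; the calibration is good to about 2 mm. A picture is of the moment at which its call begins. There is no depth.
- robot.hand_in(): hands the job in, once; it reports no verdict.
The state is a dict: "time": time; "q": joint angles; "joint_velocities": joint speeds; "joint_torque": joint torques, N m; "position": TCP position; "tool_rot": TCP orientation; "ft_force": force on the tool from outside, world axes, zero at the start; "moment": the same for the moment, N m; "grip_width": finger opening in m.
Only numpy, scipy, OpenCV 4.12 (cv2) and the standard library are available. Lean on these libraries where they do the work, as an engineer would, in place of code of your own. Each camera call takes 0.05 s, during which the arm holds its last target. There are 200 camera calls.

## Task

The tin is empty and should stand in the lamp's light for whoever refills it: push it with the fingertips, upright and sliding on the cabinet floor without ever lifting it, through the narrow gap between the two wooden gourds until it stands wholly on the blue disc on the other side. Then push the red-tipped toggle beside the cabinet all the way over, away from the robot, to switch the lamp on. Leave the straw, the scoop and the other things around where they are.

Things in the scene. Friction and masses are not known exactly. Their poses are not given: they have to be found in the camera images.
- cabinet: Low white acrylic cabinet with its roof off: floor 260 mm (its x, depth) by 600 mm (its y, width), 8 mm thick, rims 40 mm high (from the table) and 6 mm thick on the far side and both ends; the front (its -x) is open and the glass door, 50 mm deep and 5 mm thick, lies folded down on the table before it. Fixed. Origin at the centre of its underside on the table; x points to its back, away from the robot, y along its width.
- gourds: Two wooden gourd cups (one darker) with silver rims, each 70 mm in diameter at the belly (30 mm above the floor) and 68 mm high, both screwed fast to the cabinet floor, centred 71 mm to either side of this origin along its x. The gap between them is 72 mm wide. Origin at floor level in the middle of the gap; the tin passes through along its y (which is the cabinet's y), in either direction. There is no way round the gourds.
- tin: Round stainless lidded tin, 64 mm in diameter, 60 mm high plus a black knob 14 mm wide and 8 mm high on top, about 130 g, loose, standing on the cabinet floor in one half of the cabinet. Origin at the centre of its underside; z up.
- spot: Flat blue disc, 96 mm in diameter and flush with the cabinet floor (no edge to climb), in the half of the cabinet that the tin is not in. Origin at the disc's centre at floor level. A little fixed lamp, 18 mm wide, 66 mm high, stands 92 mm from the centre along its x (towards the cabinet's back).
- lamp_switch_base: White block of the lamp's toggle switch, fixed on the table beside the cabinet's left end: 70 mm (x) by 50 mm (y), 25 mm high. Origin at the centre of its underside, turned like the cabinet.
- lamp_switch (a joint): Angle of the toggle: about 0 to 0.15 at the start (off, leaning to its block's -x, towards the robot), 1.0 rad = fully over to the block's +x (on). It pivots about the block's y 22 mm above the table, needs about 1.5 N at the tip, and stays where it is left.
- lamp_switch_tip (a point): Centre of the red ball, 26 mm in diameter, at the end of the toggle, 45 mm from the pivot; about 62 mm above the table when leaning either way. It moves with the toggle.
- bombilla: Bystander: silver drinking straw with a flat spoon end, 152 mm long, 7 mm thick, lying on the cabinet floor along its open front. Origin at its underside near mid-length.
- scoop: Bystander: small light-wood scoop, 130 mm long, 24 mm wide, 12 mm high, lying on the cabinet floor along its open front. Origin at its underside near mid-length.
- cup: Bystander: blue ceramic mug, 76 mm wide, 85 mm high, standing on the table left of the cabinet. Origin at the centre of its underside.
- herb_jar: Bystander: green glass jar, 70 mm wide, 100 mm high, standing on the table left of the cabinet. Origin at the centre of its underside.
- flask: Bystander: steel bottle with black cap, 72 mm wide, 200 mm high, standing on the table right of the cabinet. Origin at the centre of its underside.
- brush: Bystander: small brush, 160 mm long, lying on the table right of the cabinet. Origin at its underside near mid-length.
Mind the look-alikes: they are no part of the job. Leave any orange look-alike of the lamp_switch_base alone. What is shaped like the tin but orange is not meant.

How it is judged:
By the outcome, as a careful person would: the job done as asked, in the order asked, and still so for the second after the job is handed in, with the robot touching nothing.
It also fails if it takes over 72 s, if anything falls off the work surface, if the arm or the gripper's body presses on something with over 40 N, if the wrist force passes 120 N, or if a joint passes its speed limit or range.

## Working session

There is one attempt and no reset: what is moved stays moved. The work goes in short steps, Python scripts to look and compute and a tool call to move; the robot and the scene stay as the last step left them, time stands still between calls to the robot, and variables do not carry over. Pictures are saved under pics/ and viewed, about 8 in all and at most 12, crops included, and the job is handed in when it is done.

Besides the shell and the picture viewer there is one more tool, called after "Request:" as name(argument=value, ...) on one line, values as JSON. carry_out: Moves the arm, as the interface text tells. Its arguments: {"type":"object","properties":{"dr":{"type":"array"},"translation":{"type":"array"},"grip":{"type":"array"},"newtons":{"type":"number"}},"required":["dr","translation","grip"]}

```bash
ls; mkdir -p pics
cat > h.py <<'E'
import numpy as np, cv2
from rig import robot
def snap(n,f):
    c=robot.camera(n); cv2.imwrite(f"pics/{f}.png",c["color"]); np.savez(f"pics/{f}.npz",K=c["camera_matrix"],T=c["T"]); return c
def load(f):
    d=np.load(f"pics/{f}.npz"); return dict(color=cv2.imread(f"pics/{f}.png"),camera_matrix=d["K"],T=d["T"])
def ray(c,u,v,z):
    d=c["T"][:3,:3]@np.linalg.inv(c["camera_matrix"])@[u,v,1]; o=c["T"][:3,3]
    return o+d*(z-o[2])/d[2]
def proj(c,p):
    q=np.linalg.inv(c["T"])@np.r_[p,1]; q=c["camera_matrix"]@q[:3]; return q[:2]/q[2]
E
python3 - <<'E'
from h import *
for n in("scene","top"):
    c=snap(n,n+"0"); print(n,c["T"][:3,3].round(3),c["T"][:3,2].round(2),c["camera_matrix"][0,0])
a=cv2.imread("pics/scene0.png");b=cv2.imread("pics/top0.png")
o=robot.get_obs();print(o)
E
```

```text
pics
scene [1.295 0.311 1.023] [-0.65 -0.24 -0.73] 390.93807976972874
top [ 0.243 -0.005  1.446] [ 0.15 -0.01 -0.99] 375.43199462089086
{'time': 0.1, 'q': array([ 1.14451290e+00,  5.28325648e-01,  1.43375613e+00, -2.40360927e-05,
        1.18138221e+00, -1.78524837e-01]), 'joint_velocities': array([ 0.00039663, -0.00234089, -0.00257941, -0.00062893,  0.00029896,
       -0.00057818]), 'joint_torque': array([-5.62310615e-04, -4.40988421e+01, -1.77149302e+01,  6.34641806e-02,
        5.33944450e-02, -3.74153717e-05]), 'position': array([0.1529928 , 0.60532222, 0.22170443]), 'tool_rot': array([ 1.23558100e-01,  9.92336899e-01, -8.96516572e-04, -2.68046130e-04]), 'ft_force': array([0.07437891, 0.05804278, 0.59917878]), 'moment': array([0.01495382, 0.01995968, 0.00196333]), 'grip_width': 0.08674462173616351}
```

View pics/top0.png

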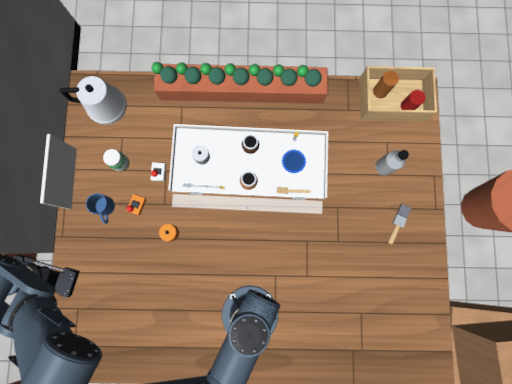

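View pics/scene0.png

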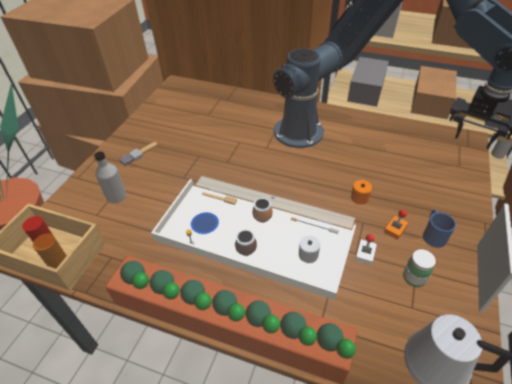

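In the top view, the steel tin is at (201,154) in the cabinet's left half and its orange look-alike is at (168,232). The white switch is at (157,172) and the orange one at (136,205). The gourds are at (250,144) and (248,181), and the blue disc is at (293,161). By the description I choose the steel tin and the white switch. Next I'll measure and check in one close crop.

Run:
```python
from h import *
t=load("top0"); s=load("scene0")
def blob(c,m,near,rad):
    k=np.zeros(m.shape,np.uint8); cv2.circle(k,near,rad,255,-1); m=cv2.bitwise_and(m,k)
    n,l,st,ce=cv2.connectedComponentsWithStats(m); i=1+np.argmax(st[1:,4]); return ce[i],st[i]
def rng(c,lo,hi): return cv2.inRange(cv2.cvtColor(c["color"],cv2.COLOR_BGR2HSV),lo,hi)
for n,c,spot,red,g1,g2,tin in(("top",t,(293,161),(154,173),(250,144),(248,181),(201,154)),("scene",s,(205,222),(371,238),(245,242),(262,210),(309,249))):
    e,st=blob(c,rng(c,(100,120,50),(125,255,255)),spot,25); print(n,"spot",e,st,ray(c,*e,.008))
    e,st=blob(c,rng(c,(0,150,80),(8,255,255))|rng(c,(172,150,80),(180,255,255)),red,10); print("red",e,st,ray(c,*e,.062))
    m=rng(c,(0,0,0),(180,255,70))
    e,st=blob(c,m,tin,10);print("knob",e,st,ray(c,*e,.076))
    for g in(g1,g2):
        e,st=blob(c,cv2.bitwise_not(rng(c,(0,0,150),(180,60,255))),g,16);print("gourd",e,st,ray(c,*e,.04))
# cabinet front/back corners: white mask
m=rng(t,(0,0,150),(180,50,255)); e=cv2.findContours(m,0,2)[0]; e=max([x for x in e if cv2.pointPolygonTest(x,(225,160),False)>=0],key=cv2.contourArea)
r=cv2.minAreaRect(e);print(r,[ray(t,*p,.04).round(3) for p in cv2.boxPoints(r)])
a=cv2.resize(t["color"][115:250,120:325],None,fx=3.6,fy=3.6,interpolation=cv2.INTER_CUBIC); cv2.imwrite("pics/c1.png",a)
```

```text
top spot [293.4084507  160.99765258] [282 150  24  23 426] [ 0.58206963 -0.16136513  0.008     ]
red [154.06666667 172.76666667] [151 170   7   6  30] [0.51507686 0.36678077 0.062     ]
knob [199.5 152.5] [199 152   2   2   4] [0.59241163 0.19770962 0.076     ]
gourd [250.00970874 141.16504854] [245 136  11  11 103] [0.64998428 0.00993404 0.04      ]
gourd [248.19266055 178.17431193] [243 173  12  12 109] [0.50459279 0.01430892 0.04      ]
scene spot [204.03636364 222.53939394] [192 213  26  20 165] [ 0.58108048 -0.16104589  0.008     ]
red [370.47619048 237.04761905] [367 234   8   7  42] [0.5062808  0.37030752 0.062     ]Traceback (most recent call last):
  File "<stdin>", line 11, in <module>
  File "<stdin>", line 5, in blob
    return _wrapfunc(a, 'argmax', axis=axis, out=out, **kwds)
    return bound(*args, **kwds)
ValueError: attempt to get argmax of an empty sequence
```

Run:
```python
from h import *
t=load("top0"); s=load("scene0")
f=lambda im,x0,y0,x1,y1,k:cv2.resize(im[y0:y1,x0:x1],None,fx=k,fy=k,interpolation=cv2.INTER_NEAREST)
a=f(t["color"],130,120,330,215,4); b=f(s["color"],185,190,385,268,4)
cv2.imwrite("pics/c1.png",cv2.resize(np.vstack([a,b]),None,fx=.86,fy=.86))
# edges of the cabinet: print rows of intensity
g=cv2.cvtColor(s["color"],6); print(g[240:258:1,300:318])
```

```text
[[224 220 218 217 217 216 214 200 168 148 156 180 204 215 217 217 217 219]
 [221 218 218 217 216 216 212 183 137 103 104 135 182 210 217 218 217 218]
 [217 217 217 217 217 216 210 172 118  86  82 113 173 208 217 218 217 217]
 [211 216 216 216 217 217 210 173 123  91  88 125 183 214 217 217 216 216]
 [204 214 216 217 217 217 214 190 154 127 126 157 198 215 218 216 216 215]
 [187 208 216 217 217 218 217 212 196 179 177 196 213 216 216 216 215 214]
 [168 197 214 217 218 219 218 218 216 213 211 215 216 216 216 215 215 214]
 [152 184 208 216 218 218 218 219 218 217 216 217 216 215 215 214 213 212]
 [128 154 186 208 215 217 218 218 217 217 216 216 215 215 213 214 213 203]
 [109 122 150 183 203 213 216 216 216 216 216 215 214 214 213 212 203 185]
 [102 104 121 150 174 192 202 208 210 212 212 210 210 207 202 194 179 158]
 [100 100 108 123 139 153 169 180 186 190 191 190 188 184 173 159 146 133]
 [100 101 103 107 113 122 135 140 145 150 151 147 146 143 139 128 122 120]
 [ 98 100 102 103 106 108 112 116 119 123 124 122 117 115 115 114 115 122]
 [100 100 102 104 105 106 107 108 110 112 112 111 110 109 109 112 115 125]
 [102 100 102 104 105 106 107 108 108 109 108 109 108 108 109 112 116 128]
 [108 101 103 103 105 106 107 107 108 108 108 107 108 108 110 114 117 136]
 [118 102 102 104 105 107 107 108 108 108 107 107 107 109 111 114 120 149]]
```

View pics/c1.png

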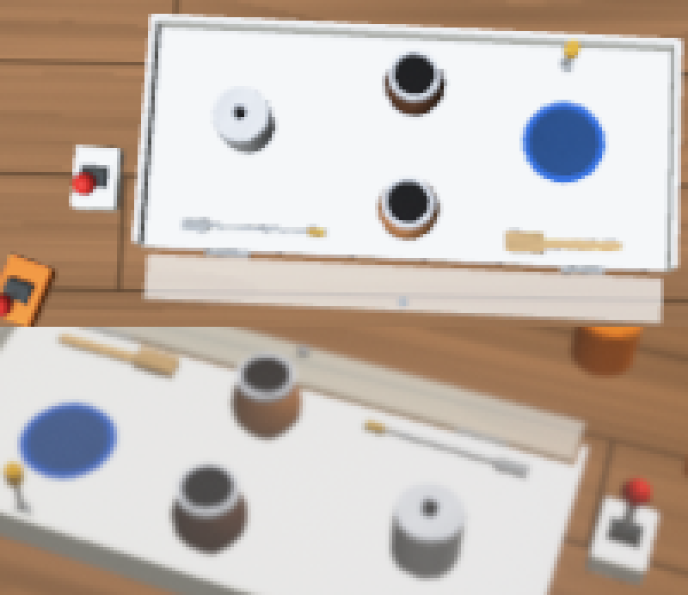

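```bash
cat >> h.py <<'E'
def tri(c1,p1,c2,p2):
    P=[c["camera_matrix"]@np.linalg.inv(c["T"])[:3] for c in(c1,c2)]
    X=cv2.triangulatePoints(P[0],P[1],np.float64(p1).reshape(2,1),np.float64(p2).reshape(2,1)); return (X[:3]/X[3]).ravel()
E
python3 - <<'E'
from h import *
t=load("top0"); s=load("scene0")
for n,a,b in(("knob",(199.5,152.5),(309.4,242.2)),("g far",(250,141.2),(245.5,237.2)),("g near",(248.2,178.2),(262.3,204)),("red",(154.07,172.77),(370.5,237.05))): print(n,tri(t,a,s,b).round(4),ray(t,*a,.074)[:2].round(4),ray(s,*b,.074)[:2].round(4))
# cabinet corners from the crop (top picture)
cr={"bl":(149,15),"fl":(135,243),"fr":(677,269),"br":(686,40)}
for k,(x,y) in cr.items(): print(k,ray(t,130+x/3.44,120+y/3.44,.04)[:2].round(3))
# switch block top corners
for x,y in((73,147),(121,147),(117,209),(69,209)): print(ray(t,130+x/3.44,120+y/3.44,.025)[:2].round(3))
E
```

```text
knob [0.5931 0.1995 0.072 ] [0.5929 0.198 ] [0.5942 0.2007]
g far [0.6393 0.0115 0.0741] [0.64   0.0096] [0.6388 0.0133]
g near [0.4972 0.0155 0.076 ] [0.4982 0.0138] [0.495  0.0165]
red [0.5132 0.3676 0.0692] [0.5127 0.3635] [0.5161 0.3696]
bl [0.712 0.309]
fl [0.452 0.312]
fr [ 0.433 -0.284]
br [ 0.694 -0.298]
[0.562 0.39 ]
[0.563 0.336]
[0.492 0.337]
[0.491 0.39 ]
```

The crop confirms the choice: steel tin (knob at about (199.5,152.5)), white switch with its red ball leaning toward the robot, and the blue disc on the right. I'll push with the fingers about 29 mm apart as a two-point fork, jaws along the cabinet's x. First I move above a point behind the tin.

Request:
carry_out(dr=[[0, 0, -0.3], [0, 0, -0.6], [0, 0, -0.9], [0, 0, -1.2], [0, 0, -1.352], [0, 0, -1.352], [0, 0, -1.352], [0, 0, -1.352], [0, 0, -1.352], [0, 0, -1.352], [0, 0, -1.352], [0, 0, -1.352], [0, 0, -1.352], [0, 0, -1.352], [0, 0, -1.352], [0, 0, -1.352], [0, 0, -1.352], [0, 0, -1.352], [0, 0, -1.352], [0, 0, -1.352]], translation=[[3, -2.3, 0], [6, -4.6, 0], [9, -7, 0], [12, -9.3, 0], [15, -11.6, 0], [18, -14, 0], [21, -16.3, 0], [24, -18.6, 0], [27, -21, 0], [30, -23.3, 0], [33, -25.6, 0], [36, -28, 0], [39, -30.3, 0], [42, -32.6, 0], [44.2, -34.4, 0], [44.2, -34.4, -3], [44.2, -34.4, -6], [44.2, -34.4, -7.3], [44.2, -34.4, -7.3], [44.2, -34.4, -7.3]], grip=[0.33, 0.33, 0.33, 0.33, 0.33, 0.33, 0.33, 0.33, 0.33, 0.33, 0.33, 0.33, 0.33, 0.33, 0.33, 0.33, 0.33, 0.33, 0.33, 0.33], newtons=20)

```text
time: 1.77
position: [0.5946, 0.2616, 0.1484]
tool_rot: [0.717, 0.697, -0.001, -0.001]
ft_force: [-0.6, -0.9, 0.9]
grip_width: 0.0286
```

Request:
carry_out(dr=[[0, 0, 0], [0, 0, 0], [0, 0, 0], [0, 0, 0], [0, 0, 0], [0, 0, 0], [0, 0, 0]], translation=[[0, 0, -2.5], [0, 0, -5], [0, 0, -7.5], [0, 0, -10], [0, 0, -11.4], [0, 0, -11.4], [0, 0, -11.4]], grip=[0.33, 0.33, 0.33, 0.33, 0.33, 0.33, 0.33])

```text
time: 2.35
position: [0.5958, 0.2623, 0.0362]
tool_rot: [0.717, 0.697, 0.0, 0.0]
ft_force: [-0.5, -0.3, 0.0]
grip_width: 0.0293
```

Run:
```python
from h import *
t=snap("top","t1"); s=snap("scene","s1")
f=lambda im,x0,y0,x1,y1,k:cv2.resize(im[y0:y1,x0:x1],None,fx=k,fy=k,interpolation=cv2.INTER_CUBIC)
cv2.imwrite("pics/c2.png",np.vstack([f(t["color"],130,100,330,220,3),f(s["color"],190,180,390,258,3)]))
```

```text
(no output)
```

View pics/c2.png

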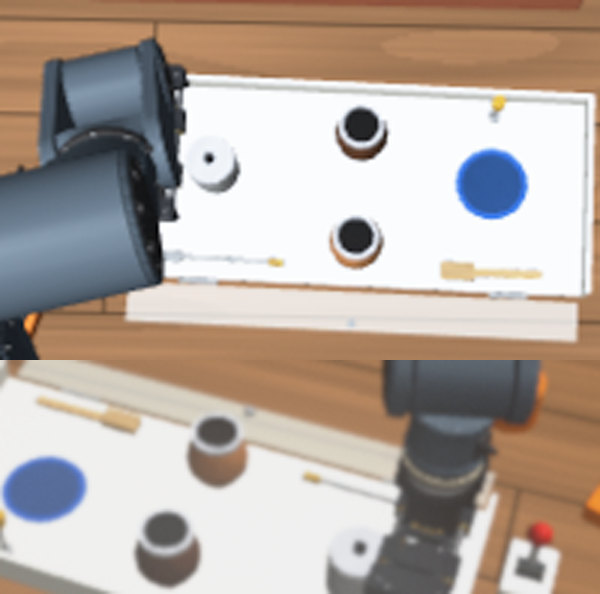

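The top crop shows the tin untouched at (211,163), with the fingers behind it at about (175,160). The far gourd is at (360,127) and the near one at (355,240). Now I push diagonally onto the gap's line and stop before the gap.

Request:
carry_out(dr=[[0, 0, 0], [0, 0, 0], [0, 0, 0], [0, 0, 0], [0, 0, 0], [0, 0, 0], [0, 0, 0], [0, 0, 0], [0, 0, 0], [0, 0, 0], [0, 0, 0], [0, 0, 0], [0, 0, 0], [0, 0, 0], [0, 0, 0], [0, 0, 0], [0, 0, 0]], translation=[[0, -0.8, 0], [0, -1.5, 0], [-0.05, -2.1, 0], [-0.1, -2.6, 0], [-0.25, -3.3, 0], [-0.45, -4.0, 0], [-0.65, -4.8, 0], [-0.85, -5.6, 0], [-1.05, -6.4, 0], [-1.25, -7.2, 0], [-1.5, -8.0, 0], [-1.75, -8.8, 0], [-1.95, -9.5, 0], [-2.15, -10.2, 0], [-2.3, -10.7, 0], [-2.3, -11.0, 0], [-2.3, -11.0, 0]], grip=[0.33, 0.33, 0.33, 0.33, 0.33, 0.33, 0.33, 0.33, 0.33, 0.33, 0.33, 0.33, 0.33, 0.33, 0.33, 0.33, 0.33])

```text
time: 3.87
position: [0.5715, 0.1509, 0.0352]
tool_rot: [0.717, 0.697, -0.001, -0.0]
ft_force: [-0.4, 0.3, -0.1]
grip_width: 0.0284
```

```bash
cat >> h.py <<'E'
def knobs(tag,guess):
    t=snap("top","t"+tag); s=snap("scene","s"+tag); out=[]
    for c in(t,s):
        u,v=np.round(proj(c,[*guess,.074])).astype(int); g=255-cv2.cvtColor(c["color"],6)[v-6:v+7,u-6:u+7].astype(float); w=np.clip(g-100,0,None)
        yy,xx=np.mgrid[v-6:v+7,u-6:u+7]; p=((xx*w).sum()/w.sum(),(yy*w).sum()/w.sum()); out.append(p); print(p,ray(c,*p,.075)[:2].round(4))
    print("tri",tri(t,out[0],s,out[1]).round(4),robot.get_obs()["position"].round(4))
    f=lambda im,x0,y0,x1,y1,k:cv2.resize(im[y0:y1,x0:x1],None,fx=k,fy=k,interpolation=cv2.INTER_CUBIC)
    cv2.imwrite(f"pics/c{tag}.png",np.vstack([f(t["color"],130,100,330,220,3),f(s["color"],190,180,390,258,3)]))
E
python3 -c "
from h import *
knobs('3',(.571,.113))"
```

```text
(np.float64(219.6997881763913), np.float64(158.3737723859041)) [0.5715 0.1216]
(np.float64(285.11168699186993), np.float64(229.7977642276423)) [0.5736 0.1185]
tri [0.5723 0.12   0.0739] [0.5717 0.1514 0.0351]
```

View pics/c3.png

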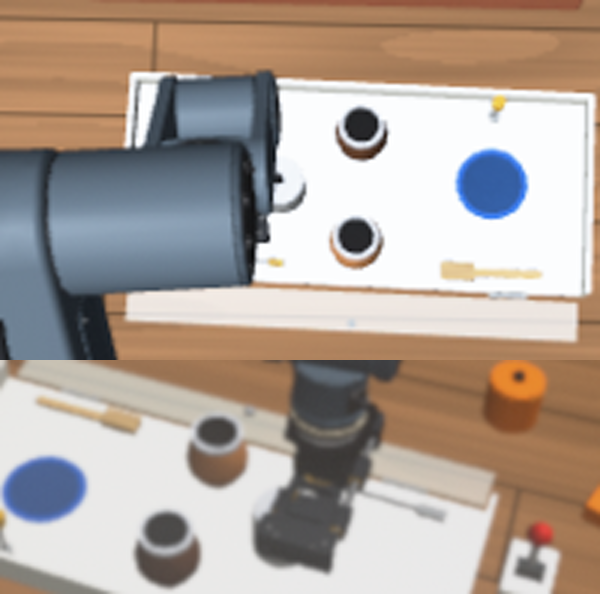

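The arm hides most of the tin from above. What shows is at (285,185) in the crop, centred in the fork, and it lies on the gap's line. Now I push it into the gap.

Request:
carry_out(dr=[[0, 0, 0], [0, 0, 0], [0, 0, 0], [0, 0, 0], [0, 0, 0], [0, 0, 0], [0, 0, 0], [0, 0, 0], [0, 0, 0], [0, 0, 0], [0, 0, 0], [0, 0, 0], [0, 0, 0]], translation=[[-0.03, -0.6, 0], [-0.05, -1.3, 0], [-0.07, -2.0, 0], [-0.09, -2.7, 0], [-0.11, -3.4, 0], [-0.13, -4.1, 0], [-0.15, -4.8, 0], [-0.17, -5.5, 0], [-0.19, -6.2, 0], [-0.21, -6.9, 0], [-0.23, -7.6, 0], [-0.25, -8.3, 0], [-0.27, -9.0, 0]], grip=[0.33, 0.33, 0.33, 0.33, 0.33, 0.33, 0.33, 0.33, 0.33, 0.33, 0.33, 0.33, 0.33])

```text
time: 5.05
position: [0.5695, 0.0612, 0.0356]
tool_rot: [0.717, 0.697, -0.0, -0.0]
ft_force: [-0.2, 1.0, -0.8]
grip_width: 0.0289
```

```bash
python3 -c "
from h import *
knobs('4',(.568,.025))"
```

```text
(np.float64(244.06631216765717), np.float64(159.68491293921386)) [0.5681 0.0305]
(np.float64(257.4336620535344), np.float64(221.36910582580592)) [0.5697 0.0268]
tri [0.5688 0.0285 0.0746] [0.5697 0.0606 0.0356]
```

View pics/c4.png

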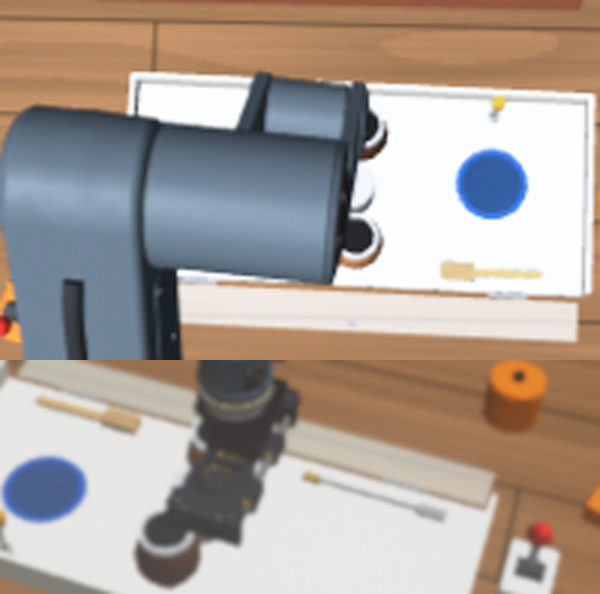

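The tin is entering the gap between the gourds: it shows at (362,187) in the crop, with the gourds at (370,130) and (358,240). The force is about 1 N, so it runs free. I'll continue straight until the fork is clear of the gourds.

Request:
carry_out(dr=[[0, 0, 0], [0, 0, 0], [0, 0, 0], [0, 0, 0], [0, 0, 0], [0, 0, 0], [0, 0, 0], [0, 0, 0], [0, 0, 0], [0, 0, 0], [0, 0, 0], [0, 0, 0], [0, 0, 0], [0, 0, 0], [0, 0, 0]], translation=[[-0.02, -0.7, 0], [-0.04, -1.4, 0], [-0.06, -2.1, 0], [-0.08, -2.8, 0], [-0.1, -3.5, 0], [-0.12, -4.2, 0], [-0.14, -4.9, 0], [-0.16, -5.6, 0], [-0.18, -6.3, 0], [-0.2, -7.0, 0], [-0.22, -7.7, 0], [-0.24, -8.4, 0], [-0.26, -9.1, 0], [-0.28, -9.7, 0], [-0.28, -9.9, 0]], grip=[0.33, 0.33, 0.33, 0.33, 0.33, 0.33, 0.33, 0.33, 0.33, 0.33, 0.33, 0.33, 0.33, 0.33, 0.33])

```text
time: 6.4
position: [0.5668, -0.0382, 0.0356]
tool_rot: [0.718, 0.696, -0.0, 0.0]
ft_force: [-0.3, 1.6, 1.4]
grip_width: 0.0286
```

```bash
python3 -c "
from h import *
knobs('5',(.5655,-.073))
for f,u,v in(('t4',254.7,162.5),):
  print(ray(load(f),u,v,.066))
t=load('t5');g=cv2.cvtColor(t['color'],6);print(g[160:168,262:290])"
```

```text
(np.float64(272.4976218787158), np.float64(160.093192627824)) [ 0.5684 -0.0758]
(np.float64(228.97133194988857), np.float64(213.3352547844132)) [ 0.568  -0.0706]
tri [ 0.5677 -0.0734  0.0739] [ 0.5668 -0.0378  0.0355]
[ 0.5600534  -0.00942046  0.066     ]
[[122 121 121 120 119 118 118 118 117 116 116 115 113 113 111 110 106  86
   89  85  54  50  78  88  88  88  89  90]
 [124 124 123 122 121 121 121 120 119 119 118 117 117 117 115 114 102  81
   89  81  48  63  85  89  89  88  88  89]
 [127 126 125 125 124 123 122 122 121 121 120 120 119 118 117 118 100  88
   93  73  38  67  87  90  89  90  89  89]
 [130 129 128 128 127 126 125 124 124 123 123 121 122 120 120 118  94  97
   96  64  39  84  96  90  90  89  90  91]
 [133 133 131 130 130 129 128 127 126 125 125 124 123 122 121 117  94  99
   91  54  43 103 105  91  91  90  91  90]
 [136 135 135 134 132 132 131 130 129 129 128 126 126 125 124 110 101 103
   83  45 105 130 114  97  91  91  91  90]
 [139 138 137 136 136 135 134 133 132 132 131 130 129 128 127 103  98 103
   75  39 142 150 124 106  90  90  91  91]
 [144 143 141 140 139 138 137 136 136 135 134 133 132 131 126 103 106 102
   70  82 228 230 161 119 101  90  91  91]]
```

View pics/c5.png

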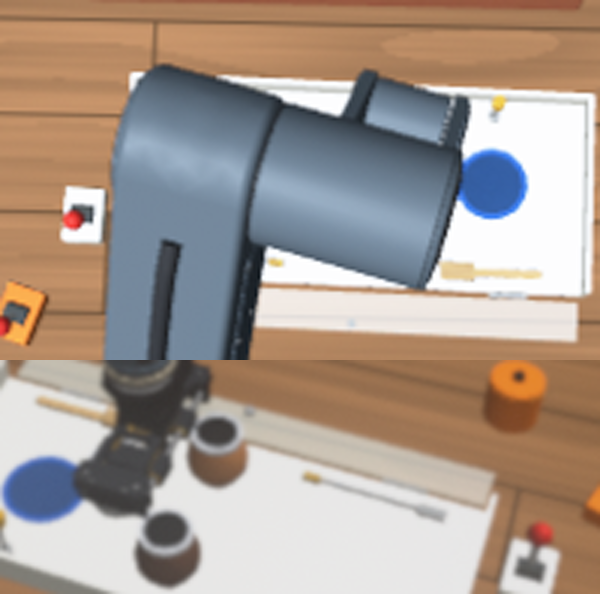

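Only the hand is visible, the tin being hidden under the arm. The picture before gave the tin 38 mm ahead of the TCP, as modelled, so I steer onto the disc, then back off and lift clear.

Request:
carry_out(dr=[[0, 0, 0], [0, 0, 0], [0, 0, 0], [0, 0, 0], [0, 0, 0], [0, 0, 0], [0, 0, 0], [0, 0, 0], [0, 0, 0], [0, 0, 0], [0, 0, 0], [0, 0, 0], [0, 0, 0], [0, 0, 0], [0, 0, 0], [0, 0, 0], [0, 0, 0]], translation=[[0.1, -0.7, 0], [0.25, -1.4, 0], [0.4, -2.1, 0], [0.55, -2.8, 0], [0.7, -3.5, 0], [0.85, -4.2, 0], [1.0, -4.9, 0], [1.15, -5.6, 0], [1.3, -6.3, 0], [1.45, -7.0, 0], [1.55, -7.6, 0], [1.6, -8.1, 0], [1.6, -8.4, 0], [1.6, -8.6, 0], [1.6, -8.6, 0], [1.6, -7.8, 0], [1.6, -7.0, 0]], grip=[0.33, 0.33, 0.33, 0.33, 0.33, 0.33, 0.33, 0.33, 0.33, 0.33, 0.33, 0.33, 0.33, 0.33, 0.33, 0.33, 0.33])

```text
time: 7.92
position: [0.5827, -0.1067, 0.0356]
tool_rot: [0.718, 0.697, 0.0, 0.0]
ft_force: [-0.3, 0.1, 0.1]
grip_width: 0.0286
```

Request:
carry_out(dr=[[0, 0, 0], [0, 0, 0], [0, 0, 0], [0, 0, 0], [0, 0, 0], [0, 0, 0], [0, 0, 0], [0, 0, 0], [0, 0, 0], [0, 0, 0], [0, 0, 0], [0, 0, 0], [0, 0, 0]], translation=[[0, 0, 1.5], [0, 0, 4], [0, 0, 7], [0, 0, 10], [0, 0, 13], [0, 3.5, 14], [0, 7, 14], [0, 10.5, 14], [0, 14, 14], [0, 17.5, 14], [0, 21, 14], [0, 24, 14], [0, 24, 14]], grip=[0.33, 0.33, 0.33, 0.33, 0.33, 0.2, 0, 0, 0, 0, 0, 0, 0])

```text
time: 9.0
position: [0.5812, 0.1395, 0.1755]
tool_rot: [0.715, 0.699, 0.001, -0.001]
ft_force: [-0.1, -1.0, 0.0]
grip_width: 0.0003
```

```bash
python3 -c "
from h import *
knobs('6',(.5815,-.161))"
```

```text
(np.float64(295.2652329749104), np.float64(157.35125448028674)) [ 0.5804 -0.161 ]
(np.float64(201.83647798742138), np.float64(209.41090146750525)) [ 0.5809 -0.1601]
tri [ 0.5804 -0.1608  0.0743] [0.5818 0.1351 0.1754]
```

View pics/c6.png

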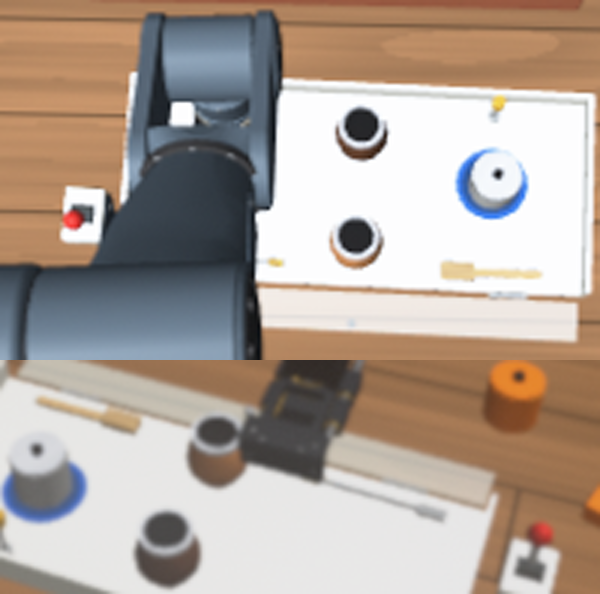

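The tin stands on the disc: its knob triangulates to (0.580,-0.161) and the disc centre is (0.582,-0.161), so about 2 mm off with 16 mm allowed. The straw, scoop and gourds haven't moved. Next I take the shut fingers in front of the white switch's red ball at about (0.508,0.367).

Request:
carry_out(dr=[[0, 0, 0], [0, 0, 0], [0, 0, 0], [0, 0, 0], [0, 0, 0], [0, 0, 0], [0, 0, 0], [0, 0, 0], [0, 0, 0], [0, 0, 0], [0, 0, 0], [0, 0, 0], [0, 0, 0], [0, 0, 0], [0, 0, 0], [0, 0, 0], [0, 0, 0]], translation=[[-1.5, 2.7, 0], [-3, 5.4, 0], [-4.5, 8.1, 0], [-6, 10.8, 0], [-7.5, 13.5, 0], [-9, 16.2, 0], [-10.5, 18.9, 0], [-12, 21.6, 0], [-13, 23.4, 0], [-13, 23.4, 0], [-13, 23.4, -3], [-13, 23.4, -6], [-13, 23.4, -9], [-13, 23.4, -11.5], [-13, 23.4, -12.5], [-13, 23.4, -12.5], [-13, 23.4, -12.5]], grip=[0, 0, 0, 0, 0, 0, 0, 0, 0, 0, 0, 0, 0, 0, 0, 0, 0])

```text
time: 10.52
position: [0.4535, 0.3662, 0.0507]
tool_rot: [0.718, 0.696, -0.0, 0.0]
ft_force: [1.0, -0.3, -0.4]
grip_width: 0.0008
```

```bash
python3 -c "
from h import *
s=snap('scene','s7');t=snap('top','t7')
f=lambda im,x0,y0,x1,y1,k:cv2.resize(im[y0:y1,x0:x1],None,fx=k,fy=k,interpolation=cv2.INTER_CUBIC)
cv2.imwrite('pics/c7.png',np.hstack([f(s['color'],330,180,430,280,4),f(t['color'],110,130,210,230,4)]))"
```

```text
(no output)
```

View pics/c7.png

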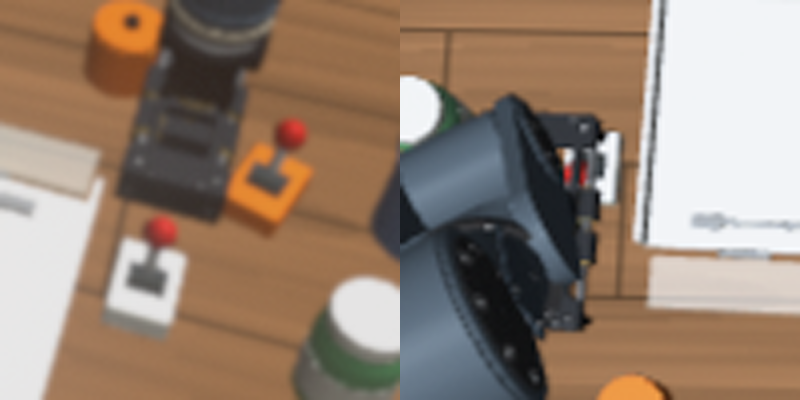

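The shut fingers stand behind the red ball, which is at (161,232) in the left crop. The orange switch at (270,180) is clear. Now I push in +x.

Request:
carry_out(dr=[[0, 0, 0], [0, 0, 0], [0, 0, 0], [0, 0, 0], [0, 0, 0], [0, 0, 0], [0, 0, 0], [0, 0, 0], [0, 0, 0], [0, 0, 0], [0, 0, 0]], translation=[[0.7, 0, 0], [1.4, -0.03, 0], [2.1, -0.05, 0], [2.8, -0.07, 0], [3.5, -0.1, 0], [4.2, -0.1, 0], [4.9, -0.13, 0], [5.5, -0.15, 0], [6.0, -0.15, 0], [6.4, -0.15, 0], [6.4, -0.15, 0]], grip=[0, 0, 0, 0, 0, 0, 0, 0, 0, 0, 0])

```text
time: 11.53
position: [0.5182, 0.3654, 0.0505]
tool_rot: [0.717, 0.697, 0.001, 0.001]
ft_force: [-0.1, 1.0, -0.3]
grip_width: 0.0005
```

Request:
carry_out(dr=[[0, 0, 0], [0, 0, 0], [0, 0, 0]], translation=[[0.2, 0, 0], [0.5, 0, 0], [0.5, 0, 0]], grip=[0, 0, 0])

```text
time: 11.78
position: [0.5222, 0.3653, 0.0505]
tool_rot: [0.717, 0.697, 0.0, 0.0]
ft_force: [-1.0, 0.3, 0.1]
grip_width: 0.0003
```

```bash
python3 -c "
from h import *
print(robot.get_obs()['ft_force'])
s=snap('scene','s8')
def f(n): return cv2.resize(load(n)['color'][190:290,330:430],None,fx=4,fy=4,interpolation=cv2.INTER_CUBIC)
cv2.imwrite('pics/c8.png',f('s8'))
m=cv2.inRange(cv2.cvtColor(s['color'],40),(0,150,80),(8,255,255))[225:270,350:395]
ys,xs=np.nonzero(m);p=(xs.mean()+350,ys.mean()+225);print(p,ray(s,*p,.062))
y=robot.get_obs()"
```

```text
[-0.96086981  0.31289174  0.06028422]
(np.float64(nan), np.float64(nan)) [nan nan nan]<string>:8: RuntimeWarning: Mean of empty slice.
  ret = ret.dtype.type(ret / rcount)
```

View pics/c8.png

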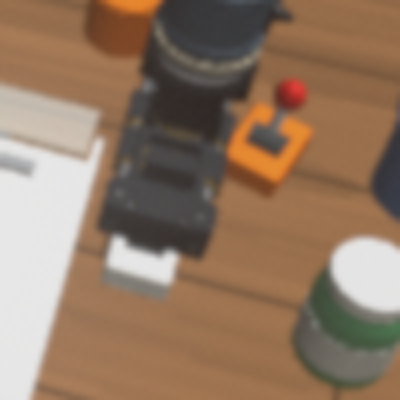

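The ball is hidden under the gripper and the force is still about 1 N. I'll advance in small steps until it shows a stop.

Request:
carry_out(dr=[[0, 0, 0], [0, 0, 0]], translation=[[0.3, 0, 0], [0.3, 0, 0]], grip=[0, 0])

```text
time: 12.0
position: [0.5249, 0.3653, 0.0504]
tool_rot: [0.717, 0.697, -0.0, 0.0]
ft_force: [-0.0, 0.9, -0.9]
grip_width: 0.0003
```

Request:
carry_out(dr=[[0, 0, 0], [0, 0, 0]], translation=[[0.3, 0, 0], [0.3, 0, 0]], grip=[0, 0])

```text
time: 12.17
position: [0.5279, 0.3653, 0.0503]
tool_rot: [0.717, 0.697, -0.0, -0.0]
ft_force: [-0.5, -0.7, -0.1]
grip_width: 0.0007
```

Request:
carry_out(dr=[[0, 0, 0], [0, 0, 0]], translation=[[0.3, 0, 0], [0.3, 0, 0]], grip=[0, 0])

```text
time: 12.33
position: [0.5302, 0.3653, 0.0501]
tool_rot: [0.717, 0.697, -0.001, -0.001]
ft_force: [-1.4, -0.4, -1.1]
grip_width: 0.0004
```

Request:
carry_out(dr=[[0, 0, 0], [0, 0, 0], [0, 0, 0], [0, 0, 0], [0, 0, 0], [0, 0, 0], [0, 0, 0], [0, 0, 0], [0, 0, 0]], translation=[[-1, 0, 0], [-2, 0, 0], [-4, 0, 0], [-7, 0, 0], [-9, 0, 0], [-9, 0, 3], [-9, 0, 6], [-9, 0, 9], [-9, 0, 9]], grip=[0, 0, 0, 0, 0, 0, 0, 0, 0])

```text
time: 13.08
position: [0.4437, 0.3678, 0.1466]
tool_rot: [0.717, 0.697, 0.006, 0.002]
ft_force: [0.1, 0.9, 1.1]
grip_width: 0.0004
```

```bash
cat > ball.py <<'E'
from h import *
import sys
n=sys.argv[1]; s=snap('scene','s'+n)
m=cv2.inRange(cv2.cvtColor(s['color'],40),(0,150,80),(8,255,255))[225:270,350:390]
ys,xs=np.nonzero(m);p=(xs.mean()+350,ys.mean()+225);print(p,len(xs))
piv=np.array([.527,.3635,.022])
for a in np.arange(0,1.01,.1):
    d=a-.5; q=piv+.045*np.array([np.sin(d),-.029*np.sin(d),np.cos(d)]); print(round(a,1),proj(s,q).round(1))
cv2.imwrite('pics/c%s.png'%n,cv2.resize(s['color'][190:290,330:430],None,fx=4,fy=4,interpolation=cv2.INTER_CUBIC))
E
python3 ball.py 9
```

```text
(np.float64(367.64), np.float64(247.68)) 25
0.0 [368.4 236.4]
0.1 [368.3 237. ]
0.2 [368.2 237.8]
0.3 [367.9 238.6]
0.4 [367.7 239.6]
0.5 [367.4 240.7]
0.6 [367.2 241.9]
0.7 [366.8 243.1]
0.8 [366.5 244.4]
0.9 [366.1 245.8]
1.0 [365.8 247.3]
```

View pics/c9.png

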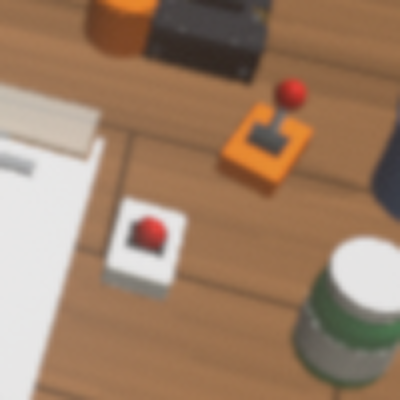

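The ball has swung to (150,233) in the crop, about 10.6 px down from the start where full travel would be 10.9 px. No stop force was felt, so I'll push once more, further, to be sure.

Request:
carry_out(dr=[[0, 0, 0], [0, 0, 0], [0, 0, 0], [0, 0, 0], [0, 0, 0], [0, 0, 0], [0, 0, 0], [0, 0, 0], [0, 0, 0], [0, 0, 0], [0, 0, 0]], translation=[[0, 0, -3], [0, 0, -6], [0, 0, -9], [0, 0, -9], [2, 0, -9], [4, 0, -9], [6, 0, -9], [7.5, 0, -9], [8.5, 0, -9], [9.1, 0, -9], [9.2, 0, -9]], grip=[0, 0, 0, 0, 0, 0, 0, 0, 0, 0, 0])

```text
time: 14.05
position: [0.5303, 0.3652, 0.0509]
tool_rot: [0.718, 0.696, -0.002, -0.002]
ft_force: [-4.1, -0.0, 4.8]
grip_width: 0.0004
```

Request:
carry_out(dr=[[0, 0, 0], [0, 0, 0]], translation=[[0.2, 0, 0], [0.2, 0, 0]], grip=[0, 0])

```text
time: 14.22
position: [0.5303, 0.3652, 0.0508]
tool_rot: [0.717, 0.697, -0.004, -0.002]
ft_force: [-6.5, -0.2, 4.0]
grip_width: 0.0001
```

Request:
carry_out(dr=[[0, 0, 0], [0, 0, 0]], translation=[[0.2, 0, 0], [0.2, 0, 0]], grip=[0, 0])

```text
time: 14.38
position: [0.5304, 0.3651, 0.0508]
tool_rot: [0.717, 0.697, -0.005, -0.003]
ft_force: [-9.1, 1.2, 7.1]
grip_width: 0.0003
```

The force rises to 9 N while the position stays at x = 0.530, so the toggle is on its stop. I'll back off, lift and check.

Request:
carry_out(dr=[[0, 0, 0], [0, 0, 0], [0, 0, 0], [0, 0, 0], [0, 0, 0], [0, 0, 0], [0, 0, 0], [0, 0, 0], [0, 0, 0], [0, 0, 0], [0, 0, 0], [0, 0, 0]], translation=[[-1, 0, 0], [-2, 0, 0], [-4, 0, 0], [-7, 0, 0], [-9, 0, 0], [-9, 0, 3], [-9, 0, 6], [-9, 0, 9], [-9, 0, 12], [-9, 0, 14], [-9, 0, 14], [-9, 0, 14]], grip=[0, 0, 0, 0, 0, 0, 0, 0, 0, 0, 0, 0])

```text
time: 15.38
position: [0.4467, 0.3657, 0.1919]
tool_rot: [0.717, 0.697, 0.002, 0.001]
ft_force: [0.4, 0.1, 0.4]
grip_width: 0.0003
```

```bash
python3 ball.py 10 | head -1; python3 -c "
from h import *
knobs('11',(.5815,-.161))
cv2.imwrite('pics/f.png',load('s11')['color'])"
```

```text
(np.float64(367.64), np.float64(247.68)) 25
(np.float64(294.90396927016644), np.float64(156.9615877080666)) [ 0.5818 -0.1597]
(np.float64(201.8511530398323), np.float64(209.41509433962264)) [ 0.5809 -0.16  ]
tri [ 0.5816 -0.1596  0.0759] [0.4454 0.3647 0.1891]
```

View pics/f.png

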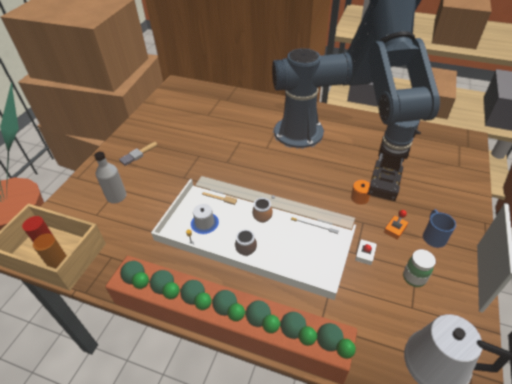

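The tin is on the disc at (204,215) and the toggle is over at (367,247). Everything else is where it was, and the arm touches nothing, so I'll hand in.

```bash
python3 -c "
from rig import robot
print(robot.hand_in())"
```

```text
the job is handed in; nothing more can be done
None
```

The job is done and handed in after about 15.5 s of robot time. I slid the steel tin with two fingers, upright, through the gap between the gourds onto the blue disc. Then I pushed the white switch's toggle fully over, away from the robot.

- **Tin:** in the last pictures its knob is 1–2 mm from the disc's centre, where up to 16 mm still leaves it wholly on the disc. Contact force was about 1–2 N at each reading.
- **Toggle:** after the first push I had felt no clear stop, so I pushed again. The force rose to 9 N with no further movement. The ball was at the same pixel before and after that second push, so it was already fully over. I saw no visible change in the lamp's light to confirm it.
- **Other things:** in the last picture the straw, scoop, orange look-alikes and the rest look unmoved, and the arm is clear of everything. I judged that by eye and did not measure it.
- **Not seen:** the arm hid the tin while it passed through the last part of the gap.

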